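Take the lock-off padlock from the engraver's control box

TASK

Clear the lock-off on the engraver's control box: first turn the grey spindle speed knob fully back to its zero stop, so that the machine cannot start at speed. Then open the dial padlock on the yellow switch cover: set its dial to the third click clockwise from zero, and pull the lock away from its shackle until the shackle is fully open. Work the opened lock off the staple, disturb nothing else, and finish still holding it in the gripper, shackle open and dial facing up, at least 100 mm above the yellow cover.

Things in the scene. Friction and masses are not known exactly. Their poses are not given: they have to be found in the camera images.
- control_box: white control box, fixed, 220 (x) x 340 (y) x 90 mm high, aluminium top panel; origin at the centre of its underside, x from its front edge to its rear, z up. On the panel at x -85..+75, y -143..-27 mm stands the yellow lock-off cover of the main switch, its flat top 108 mm above the bench; a red emergency stop (34 mm across, 26 high) is at (+66, +120) mm, three small lamps near the front edge.
- speed_knob_top (a point): centre of the flat top of the round grey fluted spindle speed knob, on its vertical axis, 118 mm above the bench. The knob is 40 mm across and 22 mm high, on a 45 mm skirt whose top is 6 mm above the panel; nothing taller than 20 mm stands within 60 mm of the axis. White line on its top, red zero mark on its scale.
- speed_knob (a joint): angle of the spindle speed knob, rad: 0 at its zero stop, growing clockwise seen from above (turn it anticlockwise to come back to zero); range 0 to 4.71, friction about 0.035 N m, no clicks. At 0 its white line meets the red scale mark.
- lock: steel dial padlock, about 0.3 kg, loose, lying on its back on the yellow cover: round body 50 mm across, 20 mm thick; origin at the centre of its back, z up out of the dial, x towards the shackle. Its shackle has two legs at y +13 and -13 mm; only the -13 one (the toe) passes through the staple and comes free of the body. It has a few mm and about 0.1 rad of play on the staple.
- dial_top (a point): centre of the top of the lock's dial knob, on the dial's vertical axis through the lock's origin, 41 mm above the lock's back. Black fluted knob 30 mm across, 18 mm high, on a 42 mm dial disc with ten ticks: red for zero, the others white; the white line on the knob points at the zero tick. A red index mark is on the body's rim at the shackle side.
- dial (a joint): angle of the dial in the lock's body, rad: 0 with the red zero tick at the red index mark, growing clockwise from above; no stop, ten clicks a turn (0.628 rad each). At each a sprung plunger drops into a notch (0.03 N m to leave it) and draws a released dial in. Opens only at the third click clockwise from zero, 1.885 rad within 0.1. Starts at one click before zero to two after.
- shackle (a joint): how far the shackle is drawn out of the lock's body, m: 0 closed, 0.022 fully open (a dead stop); with the dial off its number it stops within 3 mm. About 2 N of friction, no spring: it stays where left. Pulling the lock's body along its own -x catches the bow on the staple and so draws the shackle out.
- shackle_bow (a point): outermost middle of the shackle's bow (moves with the shackle), 10 mm above the lock's back, on its x axis, 54 mm from its origin when closed. Bar 7 mm round. Fully open, the toe's end is 41 mm along x from the lock's origin and the body's edge 21 to 25 mm: the staple can pass down through that gap as the lock is lifted when it stands 28 to 38 (best 33) mm along x from the origin.
- staple (a point): foot of the staple on the yellow cover's top, 108 mm above the bench: a fixed upright loop of 5 mm bar, seen edge-on along the control box's y axis, 22 mm wide outside (y), passage 12 mm wide, top of the bar 24 mm above this point. At the start it stands 30 to 36 mm along x from the lock's origin.
- collet_wrench: bystander: steel wrench 170 mm long on the bench, left; leave it alone
- screwdriver: bystander: orange-handled screwdriver 200 mm long on the bench, right; leave it alone
- caliper: bystander: steel caliper 235 mm long on the bench, right; leave it alone
- work_plate: bystander: aluminium plate 100 x 70 x 10 mm on the bench, left; leave it alone
- collet_nut: bystander: steel collet nut, 28 mm across and 20 mm high, standing on the control box's panel beside the cover near its rear edge; leave it alone
- bit_tub: bystander: small blue open tub 110 x 75 x 40 mm on the bench, right; leave it alone
- oil_bottle: bystander: white bottle 56 mm across, 150 mm high, on the bench, back left; leave it alone

How it is judged:
By the outcome, as a careful person would: the job done as asked, in the order asked, and still so for the second after the job is handed in, while the arm keeps its last pose, push and grip.
It also fails if it takes over 72 s, if anything falls off the work surface, if the arm or the gripper's body presses on something with over 40 N, if the wrist force passes 120 N, or if a joint passes its speed limit or range.

ROBOT

A 7-joint arm with a two-finger parallel gripper is mounted at the origin on the work surface. World frame = base frame: x ahead of the robot, y to its left, z up, the work surface at z = 0. Lengths are in m, angles in rad, forces in N, time in s.
With the tool pointing down it reaches from about 0.425 to 0.925 m from the base axis. Payload 6.8 kg.
Tool frame: the origin (TCP) lies at the very end of the fingers, on their centre line; the grasp point (between the pads) lies 19 mm behind it; z points along the fingers, y is the line along which they close (so a half turn about z gives the same grasp; the last joint's range is limited). The gripper opens to 85 mm and grips with 20 to 120 N. Pads are 22 mm wide; open, the fingers measure 114 mm over their backs; the gripper's body (76 mm by 85 mm) begins 54 mm behind the grasp point. The pads swing forward as they close: fully open they stand 13 mm farther back than shut.
Start: joints at [1.238, 0.477, 0.022, 1.555, -0.011, 1.109, -0.083], TCP at [0.15, -0.658, 0.231] pointing down, gripper open.
Joint ranges: [-2.96, 2.96], [-0.34, 2.1], [-1.41, 1.46], [0.24, 2.44], [-1.37, 4.51], [0.17, 1.92], [-2.96, 2.96]. Speed limits (rad/s): [2.39, 2.39, 3.14, 3.14, 3.14, 3.14, 3.14].

INTERFACE

Orientations are given as a rotation vector (axis times angle).
In Python, from bench import r gives the robot as it stands.
- The arm moves only by the shell command python3 -m jog 'ROWS' [FORCE]. ROWS is JSON, a list of rows, each an object of numbers: "fingers": the finger opening in m, from 0 to 0.0854; "x", "y", "z": the shift along the tool's x, y, z in m; "rx", "ry", "rz": the turn, a rotation vector about the tool's x, y, z in degrees. In form: [{"fingers": .., "x": .., "y": .., "z": .., "rx": .., "ry": .., "rz": ..}, ...]. A call has 1 to 8 rows; each row shifts and turns the commanded pose from where the row before left it, along the tool's axes as they then stand; what a row does not reach is not made up. A row lasts 1/8 s, in which the tool goes at most 62.5 mm and 10.7 degrees, less where a joint would pass 70% of its speed; a pose out of reach is approached as far as the arm can. A call is refused whole if a number of a shift passes 0.0625 or a number of a turn 10.7, either way. A call with a gripper value outside its range is refused whole. The fingers move at their own pace and stop on an object; FORCE is the grip in N (left out, the last holds). Time passes only in rows, so rows that do not move let the fingers close. It gives the time, the measured TCP pose, the force, the opening and the grip force at its end, in the units of the state.
- r.get_obs(): the state, without advancing time (a new reading comes with each control period).
- r.grab_frame(name): name is "scene" or "top" or "wrist"; returns (picture, depth): 384x512x3 uint8, red, green, blue; 384x512 float32, m along the optical axis (not along the pixel's ray), 0 where there is no reading.
- r.get_calibration(name): a dict with "mtx" (3x3 intrinsics, pixels), "extrinsics" (4x4, takes a point from camera to world coordinates). Camera axes: x right, y down, z forward; pixel columns grow to the right and rows downward; lengths in m; the calibration is good to about 2 mm. The wrist camera is an equidistant fisheye: a pixel r from the principal point sees the ray r / f radians off the axis. A picture is of the moment at which its call begins: read the wrist's pose just before it. get_calibration takes no time and is no camera call; for the wrist camera it gives the pose at the moment of the call.
- r.hand_in(): hands the job in; it is judged then, once.
Trained networks look in the newest picture that a camera, given by its name, has taken for a name from the list of things; names that differ only in an ending like _2 or _b are one class to them, and where a whole thing is asked for, a point or a joint stands for the part that bears it (a point fixed in the world has none). Each returns a list of dicts, best first, with "score" (0 to 1); they miss things now and then, are a little off and sometimes report something else, mostly with a low value. They report only what shows in the picture. A call takes as long as a camera call.
- r.search_frame(target, camera): "xyz" ([x, y, z] in m, in world coordinates, good to about 4 mm: the middle of the surface that is visible of it).
- r.landmark_of(target, camera): "xyz" ([x, y, z] in m, in world coordinates, good to about 4 mm: a listed point, or the origin of a listed thing).
The state is a dict: "clock": time; "joints": joint angles; "qvel": joint speeds; "tau": joint torques, N m; "tcp_pos": TCP position; "orientation": TCP orientation; "contact_force": force on the tool from outside, world axes, zero at the start; "moment": the same for the moment, N m; "grip_width": finger opening in m; "gripper_force": force on a finger pad.
Only numpy, scipy, OpenCV 4.12 (cv2) and the standard library are available. Lean on these libraries where they do the work, as an engineer would, in place of code of your own. Each camera call takes 0.05 s, during which the arm holds its last target. There are 200 camera calls.

## Working session

There is one attempt and no reset: what is moved stays moved. The work goes in short steps, Python scripts to look and compute and a shell command to move; the robot and the scene stay as the last step left them, time stands still between calls to the robot, and variables do not carry over. Pictures are saved under pics/ and viewed, at most 10 in all, crops included, and the job is handed in when it is done.

```bash
mkdir -p pics; ls
cat > h.py <<'E'
import numpy as np,cv2
from bench import r
from scipy.spatial.transform import Rotation as R
def save(cam,fn):
    im,d=r.grab_frame(cam); cv2.imwrite('pics/'+fn,im[:,:,::-1]); return im,d
def st():
    o=r.get_obs(); M=R.from_rotvec(o['orientation']).as_matrix()
    print('t',o['clock'],'p',np.round(o['tcp_pos'],4),'x',np.round(M[:,0],3),'y',np.round(M[:,1],3),'F',np.round(o['contact_force'],1),'w',o['grip_width'],'j7',np.round(o['joints'],2))
    return o,M
def back(cam,uv,d):
    c=r.get_calibration(cam);K=c['mtx'];T=np.array(c['extrinsics'])
    p=np.array([(uv[0]-K[0][2])/K[0][0],(uv[1]-K[1][2])/K[1][1],1])*d
    return T[:3,:3]@p+T[:3,3]
E
python3 - <<'E'
from h import *
st()
ims=[save(c,c+'0.png')[0] for c in('scene','top')]
cv2.imwrite('pics/both0.png',cv2.resize(np.hstack(ims),(800,300))[:,:,::-1])
for c in('scene','top'):
    for n in('control_box','speed_knob_top','lock','dial_top','shackle_bow','staple','collet_nut'):
        print(c,n,[(np.round(a['xyz'],3).tolist(),round(a['score'],2)) for a in r.landmark_of(n,c)[:2]])
E
```

```text
pics
t 0.0 p [ 0.1503 -0.6574  0.2303] x [ 0.975  0.223 -0.   ] y [ 0.223 -0.975 -0.002] F [-0.1  0.1  0.4] w 0.08560382924764613 j7 [ 1.24  0.48  0.02  1.56 -0.01  1.11 -0.08]
scene control_box [([0.529, 0.086, -0.002], 0.92)]
scene speed_knob_top [([0.522, 0.188, 0.121], 0.62), ([0.327, -0.392, 0.003], 0.62)]
scene lock [([0.5, 0.005, 0.112], 0.74), ([0.728, 0.34, 0.0], 0.62)]
scene dial_top [([0.499, 0.003, 0.151], 0.84)]
scene shackle_bow [([0.552, -0.004, 0.121], 0.52)]
scene staple [([0.533, -0.013, 0.108], 0.88)]
scene collet_nut [([0.61, 0.111, 0.087], 0.53)]
top control_box [([0.525, 0.088, 0.001], 0.69), ([0.613, 0.446, -0.004], 0.16)]
top speed_knob_top [([0.525, 0.188, 0.116], 0.76), ([0.46, -0.445, 0.001], 0.47)]
top lock [([0.5, 0.005, 0.11], 0.83)]
top dial_top [([0.502, 0.003, 0.153], 0.67)]
top shackle_bow [([0.551, -0.003, 0.12], 0.57)]
top staple [([0.529, -0.016, 0.106], 0.73)]
top collet_nut [([0.612, 0.111, 0.088], 0.56), ([0.504, 0.004, 0.152], 0.18)]
```

View pics/top0.png

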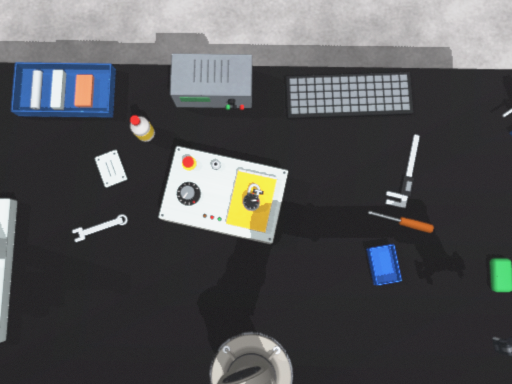

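The top view shows the box yawed about -12°, with the knob at px (188,193) and the lock at (251,200). The networks agree with this. I'll move over the lock and look.

```bash
python3 -m jog '[{"x":0.040,"y":-0.037,"z":-0.005},{"x":0.040,"y":-0.037,"z":-0.005},{"x":0.040,"y":-0.037,"z":-0.005},{"x":0.040,"y":-0.037,"z":-0.005},{"x":0.040,"y":-0.037,"z":-0.005},{"x":0.040,"y":-0.037,"z":-0.005},{"x":0.040,"y":-0.037,"z":-0.005},{"x":0.040,"y":-0.037,"z":-0.005}]'; python3 -m jog '[{"x":0.028,"y":-0.045},{"x":0.028,"y":-0.045},{"x":0.028,"y":-0.045},{"x":0.028,"y":-0.045},{"x":0.028,"y":-0.045},{"x":0.028,"y":-0.045},{}]'
python3 - <<'E'
from h import *
st()
c=r.get_calibration('wrist');print(np.round(c['mtx'],1),np.round(c['extrinsics'],3))
im,d=save('wrist','w1.png')
for n in('speed_knob_top','lock','dial_top','shackle_bow','staple'):
        print(n,[(np.round(a['xyz'],4).tolist(),round(a['score'],2)) for a in r.landmark_of(n,'wrist')[:2]])
E
```

```text
t 0.8 p [ 0.1505 -0.658   0.2313] x [0.975 0.223 0.   ] y [ 0.223 -0.975  0.   ] F [ 0.5 -0.   0.4] w 0.08577360854054088 j7 [ 1.24  0.48  0.02  1.56 -0.01  1.11 -0.08]
[[297.3   0.  259.8]
 [  0.  297.3 191.6]
 [  0.    0.    1. ]] [[ 0.222 -0.922 -0.318  0.233]
 [-0.975 -0.21  -0.073 -0.639]
 [ 0.     0.327 -0.945  0.375]
 [ 0.     0.     0.     1.   ]]
speed_knob_top []
lock []
dial_top []
shackle_bow []
staple []validation failed for argument at $[0]...
validation failed for argument at $[0]...
```

View pics/w1.png

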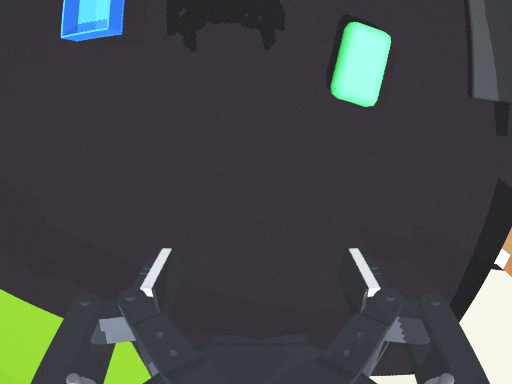

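The wrist picture shows only the bench and the fingers, because the call was refused and nothing moved. Rows probably need every key.

```bash
python3 -m jog '[{"fingers":0.085,"x":0.040,"y":-0.037,"z":-0.005,"rx":0,"ry":0,"rz":0},{"fingers":0.085,"x":0.040,"y":-0.037,"z":-0.005,"rx":0,"ry":0,"rz":0},{"fingers":0.085,"x":0.040,"y":-0.037,"z":-0.005,"rx":0,"ry":0,"rz":0},{"fingers":0.085,"x":0.040,"y":-0.037,"z":-0.005,"rx":0,"ry":0,"rz":0},{"fingers":0.085,"x":0.040,"y":-0.037,"z":-0.005,"rx":0,"ry":0,"rz":0},{"fingers":0.085,"x":0.040,"y":-0.037,"z":-0.005,"rx":0,"ry":0,"rz":0},{"fingers":0.085,"x":0.040,"y":-0.037,"z":-0.005,"rx":0,"ry":0,"rz":0},{"fingers":0.085,"x":0.040,"y":-0.037,"z":-0.005,"rx":0,"ry":0,"rz":0}]' && python3 -m jog '[{"fingers":0.085,"x":0.028,"y":-0.045,"z":0,"rx":0,"ry":0,"rz":0},{"fingers":0.085,"x":0.028,"y":-0.045,"z":0,"rx":0,"ry":0,"rz":0},{"fingers":0.085,"x":0.028,"y":-0.045,"z":0,"rx":0,"ry":0,"rz":0},{"fingers":0.085,"x":0.028,"y":-0.045,"z":0,"rx":0,"ry":0,"rz":0},{"fingers":0.085,"x":0.028,"y":-0.045,"z":0,"rx":0,"ry":0,"rz":0},{"fingers":0.085,"x":0.028,"y":-0.045,"z":0,"rx":0,"ry":0,"rz":0}]'
python3 - <<'E'
from h import *
st()
im,d=save('wrist','w2.png')
for n in('speed_knob_top','lock','dial_top','shackle_bow','staple'):
        print(n,[(np.round(a['xyz'],4).tolist(),round(a['score'],2)) for a in r.landmark_of(n,'wrist')[:2]])
E
```

```text
clock: 2.1
tcp_pos: [0.3973, -0.2967, 0.2718]
orientation: [3.121, 0.352, 0.001]
contact_force: [0.8, -0.3, -0.1]
grip_width: 0.085
gripper_force: 0.0
clock: 2.85
tcp_pos: [0.5005, 0.004, 0.2717]
orientation: [3.121, 0.352, 0.001]
contact_force: [0.3, -0.3, 0.4]
grip_width: 0.085
gripper_force: 0.0
t 2.85 p [0.5005 0.004  0.2717] x [0.975 0.223 0.001] y [ 0.223 -0.975  0.   ] F [ 0.3 -0.3  0.4] w 0.08497269157921802 j7 [ 0.28  0.18 -0.46  1.89  0.09  1.09 -1.57]
speed_knob_top [([0.5237, 0.1888, 0.1166], 0.59)]
lock [([0.5022, 0.0081, 0.1117], 0.74)]
dial_top [([0.5024, 0.0064, 0.1502], 0.94)]
shackle_bow [([0.5506, -0.0081, 0.1169], 0.77)]
staple [([0.5284, -0.0117, 0.1086], 0.71)]
```

View pics/w2.png

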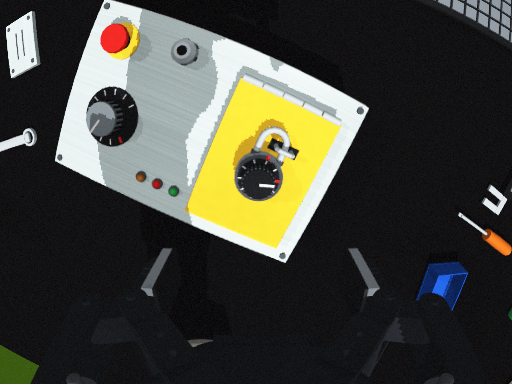

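The wrist view shows the knob at (110,116), its red mark at the bottom (119,140) and its line to the lower left. On the lock, the index is at (266,158) and the zero tick near (278,181), so the dial is at about +2 clicks. Next I'll go over the knob.

```bash
python3 -m jog '[{"fingers":0.085,"x":0.016,"y":-0.044,"z":0.01,"rx":0,"ry":0,"rz":0},{"fingers":0.085,"x":0.016,"y":-0.044,"z":0.01,"rx":0,"ry":0,"rz":0},{"fingers":0.085,"x":0.016,"y":-0.044,"z":0.02,"rx":0,"ry":0,"rz":0},{"fingers":0.085,"x":0.016,"y":-0.043,"z":0.03,"rx":0,"ry":0,"rz":0},{"fingers":0.085,"x":0,"y":0,"z":0.03,"rx":0,"ry":0,"rz":0}]'
python3 - <<'E'
from h import *
st()
im,d=save('wrist','w3.png')
for n in('speed_knob_top',):
        print(n,[(np.round(a['xyz'],4).tolist(),round(a['score'],2)) for a in r.landmark_of(n,'wrist')[:2]])
a=im[150:384,100:412]; i2=cv2.imread('pics/w2.png')[:,:,::-1]; b=i2[120:230,190:337]
cv2.imwrite('pics/c3.png',np.vstack([cv2.resize(a,(468,351)),cv2.resize(b,(468,351))[:, :]])[:, :, ::-1][:600] if 0 else np.hstack([cv2.resize(a,(400,300)),cv2.resize(b,(400,300))])[:,:,::-1])
E
```

```text
clock: 3.78
tcp_pos: [0.5236, 0.1901, 0.1708]
orientation: [-3.119, -0.357, -0.002]
contact_force: [-0.2, -0.9, -0.1]
grip_width: 0.0849
gripper_force: 0.0
t 3.775 p [0.5236 0.1901 0.1708] x [0.974 0.226 0.001] y [ 0.226 -0.974 -0.002] F [-0.2 -0.9 -0.1] w 0.08491968409695197 j7 [-0.04  0.4  -0.53  1.87  0.25  0.93 -2.02]
speed_knob_top [([0.5232, 0.1881, 0.1165], 0.73)]
```

View pics/c3.png

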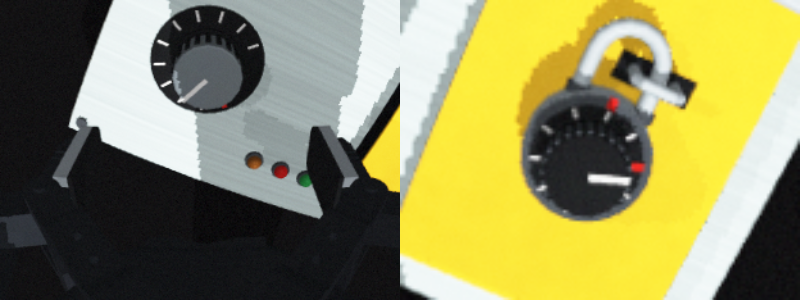

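The close view confirms the TCP is centred over the knob. The white line points lower-left and the red mark lower-right, about 60° anticlockwise from the line. I'll grip and turn.

```bash
python3 -m jog '[{"fingers":0.06,"x":0,"y":0.001,"z":0.03,"rx":0,"ry":0,"rz":0},{"fingers":0.06,"x":0,"y":0,"z":0.025,"rx":0,"ry":0,"rz":0},{"fingers":0.06,"x":0,"y":0,"z":0.013,"rx":0,"ry":0,"rz":0},{"fingers":0.06,"x":0,"y":0,"z":0,"rx":0,"ry":0,"rz":0},{"fingers":0.03,"x":0,"y":0,"z":0,"rx":0,"ry":0,"rz":0},{"fingers":0.03,"x":0,"y":0,"z":0,"rx":0,"ry":0,"rz":0},{"fingers":0.03,"x":0,"y":0,"z":0,"rx":0,"ry":0,"rz":0},{"fingers":0.03,"x":0,"y":0,"z":0,"rx":0,"ry":0,"rz":0}]' 25
```

```text
clock: 4.88
tcp_pos: [0.5244, 0.1892, 0.1054]
orientation: [-3.118, -0.354, -0.005]
contact_force: [-2.0, 5.0, 5.9]
grip_width: 0.0389
gripper_force: 25.2
```

```bash
python3 -m jog '[{"fingers":0.03,"x":0,"y":0,"z":0,"rx":0,"ry":0,"rz":-8},{"fingers":0.03,"x":0,"y":0,"z":0,"rx":0,"ry":0,"rz":-10},{"fingers":0.03,"x":0,"y":0,"z":0,"rx":0,"ry":0,"rz":-10},{"fingers":0.03,"x":0,"y":0,"z":0,"rx":0,"ry":0,"rz":-10},{"fingers":0.03,"x":0,"y":0,"z":0,"rx":0,"ry":0,"rz":-8},{"fingers":0.03,"x":0,"y":0,"z":0,"rx":0,"ry":0,"rz":0}]'; python3 -c "
from h import *
o,_=st();print(o['moment'])"
python3 -m jog '[{"fingers":0.03,"x":0,"y":0,"z":0,"rx":0,"ry":0,"rz":-6},{"fingers":0.03,"x":0,"y":0,"z":0,"rx":0,"ry":0,"rz":0}]'; python3 -c "
from h import *
o,_=st();print(o['moment'])"
python3 -m jog '[{"fingers":0.03,"x":0,"y":0,"z":0,"rx":0,"ry":0,"rz":-6},{"fingers":0.03,"x":0,"y":0,"z":0,"rx":0,"ry":0,"rz":0}]'; python3 -c "
from h import *
o,_=st();print(o['moment'])"
```

```text
clock: 5.62
tcp_pos: [0.5251, 0.1881, 0.1054]
orientation: [-2.734, -1.546, -0.007]
contact_force: [-0.9, 2.4, 5.7]
grip_width: 0.0388
gripper_force: 25.3
t 5.625 p [0.5251 0.1881 0.1054] x [0.515 0.857 0.004] y [ 0.857 -0.515  0.002] F [-0.9  2.4  5.7] w 0.03877178480690752 j7 [ 0.07  0.53 -0.68  1.91  0.44  0.84 -1.38]
[0.68466903 0.24926061 0.06868354]
clock: 5.88
tcp_pos: [0.5252, 0.188, 0.1054]
orientation: [-2.65, -1.687, -0.007]
contact_force: [0.1, 1.8, 6.3]
grip_width: 0.039
gripper_force: 25.3
t 5.875 p [0.5252 0.188  0.1054] x [0.423 0.906 0.004] y [ 0.906 -0.423  0.002] F [0.1 1.8 6.3] w 0.038974517976836154 j7 [ 0.09  0.54 -0.71  1.91  0.46  0.85 -1.29]
[0.62550736 0.18109484 0.03581948]
clock: 6.12
tcp_pos: [0.5254, 0.1879, 0.1054]
orientation: [2.558, 1.823, 0.008]
contact_force: [0.6, 2.8, 6.4]
grip_width: 0.0388
gripper_force: 25.3
t 6.125 p [0.5254 0.1879 0.1054] x [0.326 0.945 0.004] y [ 0.945 -0.326  0.003] F [0.6 2.8 6.4] w 0.03879311585075491 j7 [ 0.11  0.54 -0.73  1.91  0.47  0.86 -1.2 ]
[0.65352612 0.0709423  0.02547239]
```

```bash
for i in 1; do python3 -m jog '[{"fingers":0.03,"x":0,"y":0,"z":0,"rx":0,"ry":0,"rz":-5},{"fingers":0.03,"x":0,"y":0,"z":0,"rx":0,"ry":0,"rz":0}]' >/dev/null; python3 -c "
from h import *
o,_=st();print(o['moment'])"
python3 -m jog '[{"fingers":0.03,"x":0,"y":0,"z":0,"rx":0,"ry":0,"rz":-5},{"fingers":0.03,"x":0,"y":0,"z":0,"rx":0,"ry":0,"rz":0}]' >/dev/null; python3 -c "
from h import *
o,_=st();print(o['moment'])"; done
python3 - <<'E'
from h import *
im,d=save('wrist','w4.png')
cv2.imwrite('pics/c4.png',cv2.resize(im[200:384,156:356],(600,552))[:,:,::-1])
E
```

```text
t 6.375 p [0.5255 0.1879 0.1054] x [0.243 0.97  0.004] y [ 0.97  -0.243  0.004] F [1.7 1.6 5.6] w 0.03893305112261316 j7 [ 0.12  0.55 -0.75  1.91  0.49  0.86 -1.12]
[0.63964001 0.03209537 0.0624825 ]
t 6.625 p [0.5257 0.1878 0.1054] x [0.159 0.987 0.003] y [ 0.987 -0.159  0.004] F [1.1 2.2 5.3] w 0.038416049723013684 j7 [ 0.14  0.56 -0.77  1.91  0.5   0.87 -1.05]
[ 0.69773458 -0.03840654 -0.27794212]
```

View pics/c4.png

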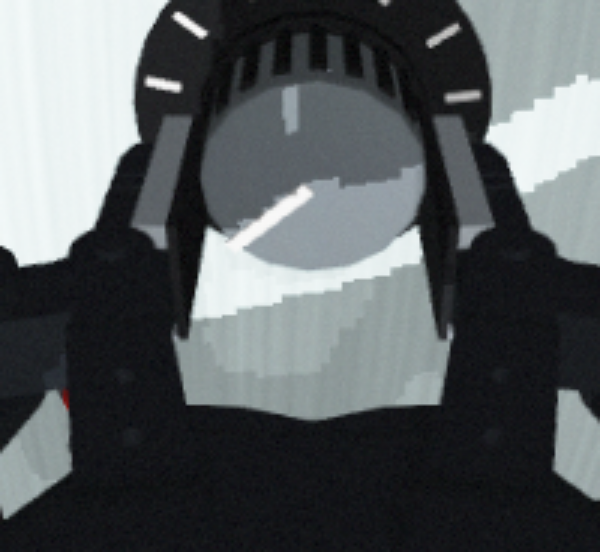

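The view shows the knob gripped, and the moment jumped to -0.28 N m, so the zero stop is reached. I'll release, lift and check.

```bash
python3 -m jog '[{"fingers":0.03,"x":0,"y":0,"z":0,"rx":0,"ry":0,"rz":-2},{"fingers":0.03,"x":0,"y":0,"z":0,"rx":0,"ry":0,"rz":0},{"fingers":0.06,"x":0,"y":0,"z":0,"rx":0,"ry":0,"rz":0},{"fingers":0.06,"x":0,"y":0,"z":0,"rx":0,"ry":0,"rz":0},{"fingers":0.06,"x":0,"y":0,"z":-0.02,"rx":0,"ry":0,"rz":0},{"fingers":0.06,"x":0,"y":0,"z":-0.04,"rx":0,"ry":0,"rz":0},{"fingers":0.06,"x":-0.03,"y":0,"z":-0.05,"rx":0,"ry":0,"rz":0},{"fingers":0.06,"x":-0.03,"y":0,"z":-0.03,"rx":0,"ry":0,"rz":0}]'
python3 - <<'E'
from h import *
st()
im,d=save('wrist','w5.png')
for n in('speed_knob_top','lock','dial_top','shackle_bow','staple'):
        print(n,[(np.round(a['xyz'],4).tolist(),round(a['score'],2)) for a in r.landmark_of(n,'wrist')[:1]])
cv2.imwrite('pics/c5.png',cv2.resize(im[60:310,90:424],(800,600))[:,:,::-1])
E
```

```text
clock: 7.68
tcp_pos: [0.5167, 0.1272, 0.2469]
orientation: [2.352, 2.08, 0.005]
contact_force: [0.3, -0.8, 0.7]
grip_width: 0.06
gripper_force: 0.0
t 7.675 p [0.5167 0.1272 0.2469] x [0.122 0.992 0.001] y [ 0.992 -0.122  0.003] F [ 0.3 -0.8  0.7] w 0.060036707032497104 j7 [ 0.37  0.35 -0.89  1.84  0.3   1.1  -0.76]
speed_knob_top [([0.5235, 0.1902, 0.1161], 0.72)]
lock [([0.5016, 0.0108, 0.1127], 0.64)]
dial_top []
shackle_bow [([0.5498, -0.0103, 0.117], 0.52)]
staple [([0.5281, -0.0138, 0.1061], 0.83)]
```

View pics/c5.png

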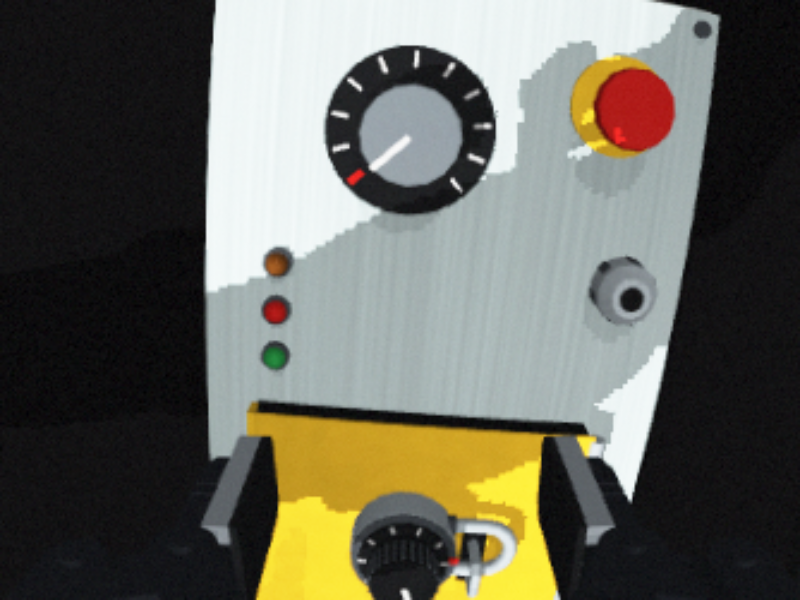

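The knob's line now meets the red mark: line end at (372,168), mark at (355,178). Next is the dial.

```bash
python3 -m jog '[{"fingers":0.06,"x":-0.031,"y":0,"z":0,"rx":0,"ry":0,"rz":0},{"fingers":0.06,"x":-0.031,"y":0,"z":0,"rx":0,"ry":0,"rz":0},{"fingers":0.06,"x":-0.03,"y":0,"z":0,"rx":0,"ry":0,"rz":0},{"fingers":0.06,"x":-0.03,"y":0,"z":0,"rx":0,"ry":0,"rz":0},{"fingers":0.06,"x":0,"y":0,"z":0.01,"rx":0,"ry":0,"rz":10},{"fingers":0.06,"x":0,"y":0,"z":0.01,"rx":0,"ry":0,"rz":10},{"fingers":0.06,"x":0,"y":0,"z":0.01,"rx":0,"ry":0,"rz":10},{"fingers":0.06,"x":0,"y":0,"z":0.01,"rx":0,"ry":0,"rz":10}]' >/dev/null;  python3 -m jog '[{"fingers":0.06,"x":0,"y":0,"z":0,"rx":0,"ry":0,"rz":10},{"fingers":0.06,"x":0,"y":0,"z":0,"rx":0,"ry":0,"rz":10},{"fingers":0.06,"x":0,"y":0,"z":0,"rx":0,"ry":0,"rz":0}]'
python3 - <<'E'
from h import *
st()
im,d=save('wrist','w6.png')
for n in('lock','dial_top','shackle_bow','staple'):
        print(n,[(np.round(a['xyz'],4).tolist(),round(a['score'],2)) for a in r.landmark_of(n,'wrist')[:1]])
cv2.imwrite('pics/c6.png',cv2.resize(im[130:330,156:356],(600,600))[:,:,::-1])
E
```

```text
clock: 9.35
tcp_pos: [0.5006, 0.007, 0.2024]
orientation: [-3.077, -0.629, 0.003]
contact_force: [0.3, -0.2, -0.1]
grip_width: 0.0604
gripper_force: 0.0
t 9.35 p [0.5006 0.007  0.2024] x [ 0.92   0.392 -0.002] y [ 0.392 -0.92  -0.001] F [ 0.3 -0.2 -0.1] w 0.060405518667855096 j7 [ 0.42  0.29 -0.66  1.96  0.21  0.96 -1.51]
lock []
dial_top [([0.5, 0.0061, 0.1515], 0.81)]
shackle_bow [([0.5481, -0.0068, 0.1173], 0.94)]
staple [([0.5287, -0.012, 0.1058], 0.81)]
```

View pics/c6.png

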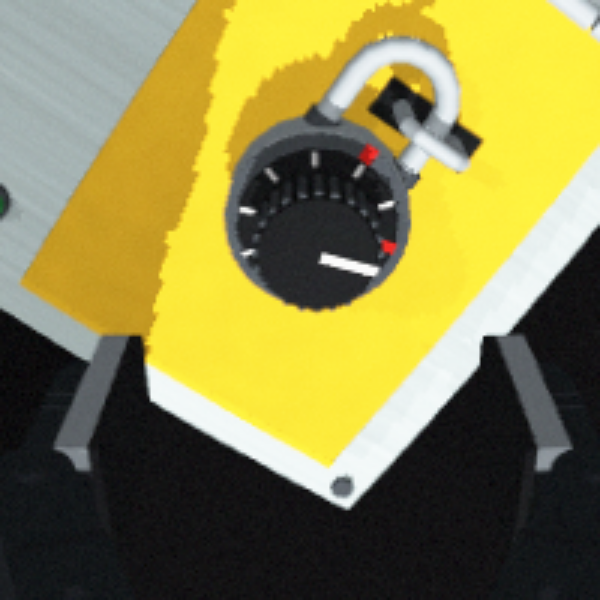

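Ticks: index (369,153) with a white tick beside it, the next tick at (386,205), and red zero at (389,247). The dial is at +2, so it needs one more click clockwise. The fingers are centred on the knob.

```bash
python3 -m jog '[{"fingers":0.055,"x":0,"y":0,"z":0.03,"rx":0,"ry":0,"rz":0},{"fingers":0.055,"x":0,"y":0,"z":0.024,"rx":0,"ry":0,"rz":0},{"fingers":0.055,"x":0,"y":0,"z":0.012,"rx":0,"ry":0,"rz":0},{"fingers":0.055,"x":0,"y":0,"z":0,"rx":0,"ry":0,"rz":0},{"fingers":0.02,"x":0,"y":0,"z":0,"rx":0,"ry":0,"rz":0},{"fingers":0.02,"x":0,"y":0,"z":0,"rx":0,"ry":0,"rz":0},{"fingers":0.02,"x":0,"y":0,"z":0,"rx":0,"ry":0,"rz":0},{"fingers":0.02,"x":0,"y":0,"z":0,"rx":0,"ry":0,"rz":0}]' 20; python3 -m jog '[{"fingers":0.02,"x":0,"y":0,"z":0,"rx":0,"ry":0,"rz":8},{"fingers":0.02,"x":0,"y":0,"z":0,"rx":0,"ry":0,"rz":8},{"fingers":0.02,"x":0,"y":0,"z":0,"rx":0,"ry":0,"rz":8},{"fingers":0.02,"x":0,"y":0,"z":0,"rx":0,"ry":0,"rz":8},{"fingers":0.02,"x":0,"y":0,"z":0,"rx":0,"ry":0,"rz":6},{"fingers":0.02,"x":0,"y":0,"z":0,"rx":0,"ry":0,"rz":0}]'; python3 -m jog '[{"fingers":0.05,"x":0,"y":0,"z":0,"rx":0,"ry":0,"rz":0},{"fingers":0.06,"x":0,"y":0,"z":0,"rx":0,"ry":0,"rz":0},{"fingers":0.06,"x":0,"y":0,"z":-0.02,"rx":0,"ry":0,"rz":0},{"fingers":0.07,"x":0,"y":0,"z":-0.03,"rx":0,"ry":0,"rz":0},{"fingers":0.07,"x":0,"y":0,"z":-0.01,"rx":0,"ry":0,"rz":0},{"fingers":0.07,"x":0,"y":0,"z":0,"rx":0,"ry":0,"rz":0}]'
python3 - <<'E'
from h import *
st()
im,d=save('wrist','w7.png')
for n in('lock','dial_top','shackle_bow','staple'):
        print(n,[(np.round(a['xyz'],4).tolist(),round(a['score'],2)) for a in r.landmark_of(n,'wrist')[:1]])
cv2.imwrite('pics/c7.png',cv2.resize(im[130:330,156:356],(600,600))[:,:,::-1])
E
```

```text
clock: 10.6
tcp_pos: [0.5018, 0.006, 0.1383]
orientation: [3.079, 0.623, 0.003]
contact_force: [-2.0, 1.0, 6.0]
grip_width: 0.029
gripper_force: 20.1
clock: 11.35
tcp_pos: [0.5019, 0.0051, 0.1383]
orientation: [3.113, -0.416, 0.003]
contact_force: [-0.6, -2.4, 5.4]
grip_width: 0.0287
gripper_force: 20.1
clock: 12.1
tcp_pos: [0.5013, 0.0057, 0.1974]
orientation: [3.114, -0.414, 0.001]
contact_force: [-0.5, -0.2, -0.8]
grip_width: 0.07
gripper_force: 0.0
t 12.1 p [0.5013 0.0057 0.1974] x [ 0.965 -0.261  0.001] y [-0.261 -0.965 -0.   ] F [-0.5 -0.2 -0.8] w 0.06999409349118514 j7 [ 0.3   0.27 -0.5   1.97  0.16  0.93 -2.12]
lock [([0.5003, 0.0092, 0.1116], 0.97)]
dial_top [([0.5003, 0.0051, 0.1484], 0.93)]
shackle_bow [([0.5475, -0.0075, 0.118], 0.96)]
staple []
```

View pics/c7.png

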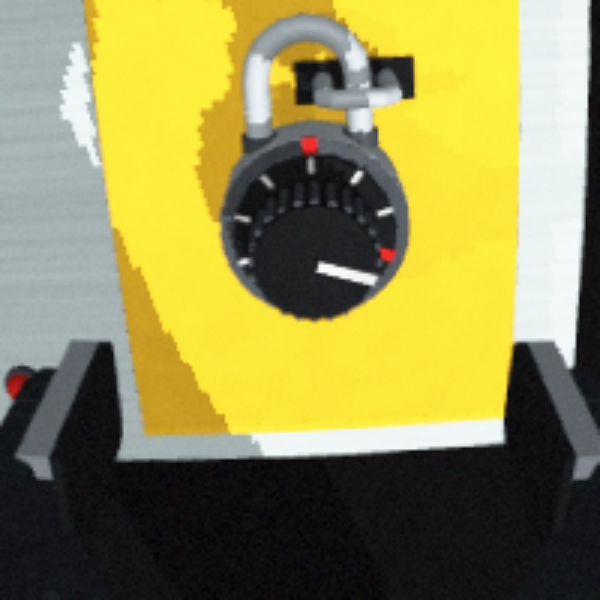

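After the turn, the index (309,143) meets a white tick, with ticks at (357,178) and (385,211) and red zero at (388,255). The dial is at +3. The tool yaw already matches the lock, so I'll descend and grip the body.

```bash
python3 -m jog '[{"fingers":0.072,"x":-0.001,"y":0.001,"z":0.03,"rx":0,"ry":0,"rz":0},{"fingers":0.072,"x":0,"y":0,"z":0.03,"rx":0,"ry":0,"rz":0},{"fingers":0.072,"x":0,"y":0,"z":0.016,"rx":0,"ry":0,"rz":0},{"fingers":0.072,"x":0,"y":0,"z":0.008,"rx":0,"ry":0,"rz":0},{"fingers":0.072,"x":0,"y":0,"z":0,"rx":0,"ry":0,"rz":0}]'; python3 -m jog '[{"fingers":0.055,"x":0,"y":0,"z":0,"rx":0,"ry":0,"rz":0},{"fingers":0.04,"x":0,"y":0,"z":0,"rx":0,"ry":0,"rz":0},{"fingers":0.04,"x":0,"y":0,"z":0,"rx":0,"ry":0,"rz":0},{"fingers":0.04,"x":0,"y":0,"z":0,"rx":0,"ry":0,"rz":0},{"fingers":0.04,"x":0,"y":0,"z":0,"rx":0,"ry":0,"rz":0}]' 35; python3 -c "from h import *
st()"
```

```text
clock: 12.98
tcp_pos: [0.4999, 0.0052, 0.1133]
orientation: [-3.114, 0.413, 0.0]
contact_force: [0.3, 0.9, -0.4]
grip_width: 0.0721
gripper_force: 0.0
clock: 13.6
tcp_pos: [0.5007, 0.0053, 0.1144]
orientation: [-3.114, 0.413, -0.003]
contact_force: [-1.8, 0.3, 6.5]
grip_width: 0.0487
gripper_force: 35.7
t 13.6 p [0.5007 0.0053 0.1144] x [ 0.965 -0.261  0.002] y [-0.261 -0.965 -0.   ] F [-1.8  0.3  6.5] w 0.0486815613701226 j7 [ 0.26  0.39 -0.47  2.05  0.25  0.76 -2.2 ]
```

```bash
python3 -m jog '[{"fingers":0.04,"x":-0.006,"y":0,"z":-0.001,"rx":0,"ry":0,"rz":0},{"fingers":0.04,"x":-0.006,"y":0,"z":0,"rx":0,"ry":0,"rz":0},{"fingers":0.04,"x":-0.006,"y":0,"z":0,"rx":0,"ry":0,"rz":0},{"fingers":0.04,"x":-0.004,"y":0,"z":0,"rx":0,"ry":0,"rz":0},{"fingers":0.04,"x":0,"y":0,"z":0,"rx":0,"ry":0,"rz":0}]'; python3 -m jog '[{"fingers":0.04,"x":-0.004,"y":0,"z":0,"rx":0,"ry":0,"rz":0},{"fingers":0.04,"x":-0.003,"y":0,"z":0,"rx":0,"ry":0,"rz":0},{"fingers":0.04,"x":0,"y":0,"z":0,"rx":0,"ry":0,"rz":0}]'
```

```text
clock: 14.22
tcp_pos: [0.4782, 0.0105, 0.1145]
orientation: [3.114, -0.414, -0.001]
contact_force: [0.1, -3.6, 2.2]
grip_width: 0.0484
gripper_force: 37.1
clock: 14.6
tcp_pos: [0.4719, 0.0121, 0.1145]
orientation: [3.114, -0.415, 0.001]
contact_force: [1.8, -4.7, 1.8]
grip_width: 0.0481
gripper_force: 37.0
```

```bash
python3 -m jog '[{"fingers":0.04,"x":-0.002,"y":0,"z":0,"rx":0,"ry":0,"rz":0},{"fingers":0.04,"x":0,"y":0,"z":0,"rx":0,"ry":0,"rz":0}]'; python3 -m jog '[{"fingers":0.04,"x":-0.002,"y":0,"z":0,"rx":0,"ry":0,"rz":0},{"fingers":0.04,"x":0,"y":0,"z":0,"rx":0,"ry":0,"rz":0}]';  python3 -m jog '[{"fingers":0.04,"x":-0.001,"y":0,"z":0,"rx":0,"ry":0,"rz":0},{"fingers":0.04,"x":0,"y":0,"z":0,"rx":0,"ry":0,"rz":0}]'
```

```text
clock: 14.85
tcp_pos: [0.4702, 0.0125, 0.1145]
orientation: [3.114, -0.415, 0.001]
contact_force: [1.9, -4.2, 2.9]
grip_width: 0.0483
gripper_force: 36.9
clock: 15.1
tcp_pos: [0.4697, 0.0127, 0.1146]
orientation: [3.114, -0.415, 0.005]
contact_force: [5.7, -5.9, -3.5]
grip_width: 0.0484
gripper_force: 36.6
clock: 15.35
tcp_pos: [0.4696, 0.0127, 0.1148]
orientation: [-3.114, 0.416, -0.008]
contact_force: [8.8, -6.4, -3.0]
grip_width: 0.0486
gripper_force: 36.6
```

The pull met a dead stop at 32 mm. I'll return 33.5 mm so the staple sits in the gap.

```bash
python3 -m jog '[{"fingers":0.04,"x":-0.001,"y":0,"z":0,"rx":0,"ry":0,"rz":0},{"fingers":0.04,"x":0,"y":0,"z":0,"rx":0,"ry":0,"rz":0}]'; python3 -m jog '[{"fingers":0.04,"x":0.005,"y":0.001,"z":0,"rx":0,"ry":0,"rz":0},{"fingers":0.04,"x":0.007,"y":0,"z":0,"rx":0,"ry":0,"rz":0},{"fingers":0.04,"x":0.007,"y":0,"z":0,"rx":0,"ry":0,"rz":0},{"fingers":0.04,"x":0.006,"y":0,"z":0,"rx":0,"ry":0,"rz":0},{"fingers":0.04,"x":0.006,"y":0,"z":0,"rx":0,"ry":0,"rz":0},{"fingers":0.04,"x":0.005,"y":0,"z":0,"rx":0,"ry":0,"rz":0},{"fingers":0.04,"x":0,"y":0,"z":0,"rx":0,"ry":0,"rz":0},{"fingers":0.04,"x":0,"y":0,"z":0,"rx":0,"ry":0,"rz":0}]'
python3 - <<'E'
from h import *
st()
im,d=save('wrist','w8.png')
for n in('dial_top','shackle_bow','staple'):
        print(n,[(np.round(a['xyz'],4).tolist(),round(a['score'],2)) for a in r.landmark_of(n,'wrist')[:1]])
cv2.imwrite('pics/c8.png',cv2.resize(im[170:370,156:356],(600,600))[:,:,::-1])
E
```

```text
clock: 15.6
tcp_pos: [0.4695, 0.0128, 0.1151]
orientation: [-3.113, 0.416, -0.01]
contact_force: [10.0, -7.2, -3.1]
grip_width: 0.0483
gripper_force: 36.7
clock: 16.6
tcp_pos: [0.4984, 0.0058, 0.1144]
orientation: [-3.114, 0.41, 0.007]
contact_force: [-6.6, 1.6, 10.5]
grip_width: 0.0481
gripper_force: 38.0
t 16.6 p [0.4984 0.0058 0.1144] x [ 0.966 -0.259 -0.004] y [-0.259 -0.966  0.   ] F [-6.6  1.6 10.5] w 0.048099953109904635 j7 [ 0.26  0.39 -0.47  2.05  0.25  0.77 -2.2 ]
dial_top [([0.4995, 0.0085, 0.1519], 0.57)]
shackle_bow [([0.5693, -0.0113, 0.1182], 0.57)]
staple [([0.5255, -0.0115, 0.1081], 0.73)]
```

View pics/c8.png

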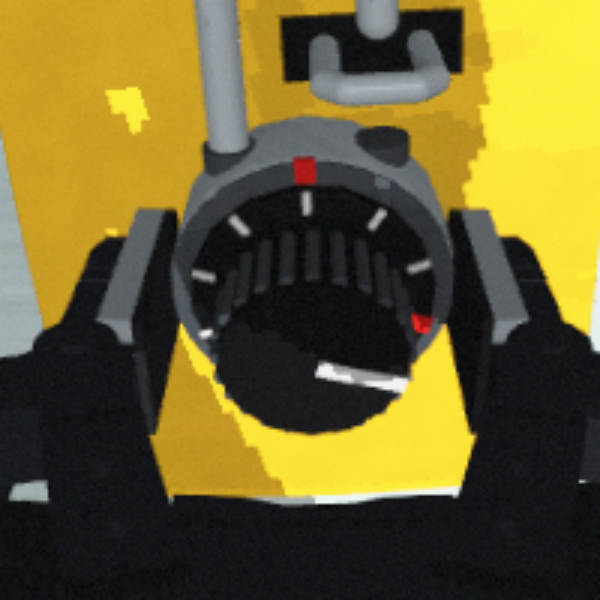

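The picture shows the toe end (378,30) clear of the body, the staple loop (385,85) in the gap and the dial still at +3. The lock is about 3 mm short and rubbing on the cover, so I'll ease it up slightly and finish the move.

```bash
python3 -m jog '[{"fingers":0.04,"x":0,"y":0,"z":-0.002,"rx":0,"ry":0,"rz":0},{"fingers":0.04,"x":0,"y":0,"z":0,"rx":0,"ry":0,"rz":0}]';python3 -m jog '[{"fingers":0.04,"x":0.002,"y":0,"z":-0.001,"rx":0,"ry":0,"rz":0},{"fingers":0.04,"x":0,"y":0,"z":0,"rx":0,"ry":0,"rz":0}]'; python3 -c "from h import *
st()"
```

```text
clock: 17.05
tcp_pos: [0.4999, 0.0043, 0.1159]
orientation: [-3.114, 0.412, 0.002]
contact_force: [-0.0, -0.6, -3.0]
grip_width: 0.048
gripper_force: 36.9
clock: 17.3
tcp_pos: [0.5026, 0.0033, 0.1172]
orientation: [-3.114, 0.414, 0.0]
contact_force: [0.3, -0.2, -3.3]
grip_width: 0.0484
gripper_force: 36.9
t 17.3 p [0.5026 0.0033 0.1172] x [ 0.965 -0.261 -0.   ] y [-0.261 -0.965 -0.   ] F [ 0.3 -0.2 -3.3] w 0.04842996652012293 j7 [ 0.26  0.39 -0.47  2.04  0.25  0.77 -2.2 ]
```

```bash
python3 -m jog '[{"fingers":0.04,"x":0,"y":0,"z":-0.004,"rx":0,"ry":0,"rz":0},{"fingers":0.04,"x":0,"y":0,"z":-0.004,"rx":0,"ry":0,"rz":0},{"fingers":0.04,"x":0,"y":0,"z":0,"rx":0,"ry":0,"rz":0}]'; python3 -m jog '[{"fingers":0.04,"x":0,"y":0,"z":-0.005,"rx":0,"ry":0,"rz":0},{"fingers":0.04,"x":0,"y":0,"z":-0.005,"rx":0,"ry":0,"rz":0},{"fingers":0.04,"x":0,"y":0,"z":0,"rx":0,"ry":0,"rz":0}]'
```

```text
clock: 17.68
tcp_pos: [0.5028, 0.0034, 0.1258]
orientation: [-3.114, 0.413, -0.002]
contact_force: [0.2, 0.4, -2.8]
grip_width: 0.0482
gripper_force: 36.9
clock: 18.05
tcp_pos: [0.5029, 0.0033, 0.1359]
orientation: [-3.114, 0.413, -0.002]
contact_force: [-0.1, -0.3, -3.1]
grip_width: 0.0484
gripper_force: 36.9
```

```bash
python3 -m jog '[{"fingers":0.04,"x":0,"y":0,"z":-0.01,"rx":0,"ry":0,"rz":0},{"fingers":0.04,"x":0,"y":0,"z":-0.02,"rx":0,"ry":0,"rz":0},{"fingers":0.04,"x":0,"y":0,"z":-0.03,"rx":0,"ry":0,"rz":0},{"fingers":0.04,"x":0,"y":0,"z":-0.03,"rx":0,"ry":0,"rz":0},{"fingers":0.04,"x":0,"y":0,"z":-0.025,"rx":0,"ry":0,"rz":0},{"fingers":0.04,"x":0,"y":0,"z":-0.015,"rx":0,"ry":0,"rz":0},{"fingers":0.04,"x":0,"y":0,"z":-0.008,"rx":0,"ry":0,"rz":0},{"fingers":0.04,"x":0,"y":0,"z":0,"rx":0,"ry":0,"rz":0}]'
python3 - <<'E'
from h import *
st()
a,_=save('wrist','w9.png'); b,_=save('scene','s9.png')
for n in('dial_top','shackle_bow','staple'):
        print(n,[(np.round(a_['xyz'],4).tolist(),round(a_['score'],2)) for a_ in r.landmark_of(n,'wrist')[:1]])
cv2.imwrite('pics/c9.png',cv2.resize(np.hstack([a,b]),(800,300))[:,:,::-1])
E
```

```text
clock: 19.05
tcp_pos: [0.5024, 0.0033, 0.2732]
orientation: [3.114, -0.413, 0.0]
contact_force: [-0.1, 0.3, -2.9]
grip_width: 0.0486
gripper_force: 36.8
t 19.05 p [0.5024 0.0033 0.2732] x [ 0.965 -0.261  0.   ] y [-0.261 -0.965  0.   ] F [-0.1  0.3 -2.9] w 0.048622790347843454 j7 [ 0.33  0.19 -0.52  1.88  0.11  1.1  -2.07]
dial_top [([0.5042, 0.0018, 0.3071], 0.71)]
shackle_bow [([0.5739, -0.0146, 0.2741], 0.94)]
staple []
```

View pics/c9.png

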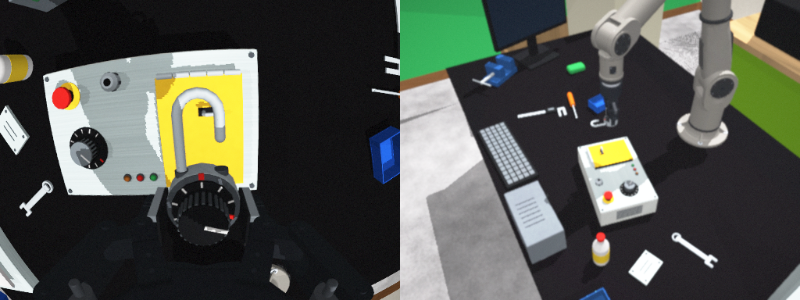

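The lock is held level and free of the staple, with its shackle open (bow at (200,95)) and the dial facing up. Everything else looks undisturbed, and the bow has shifted 22 mm from its closed reading.

```bash
python3 -c "from bench import r
print(r.hand_in())"
```

```text
the job is handed in; nothing more can be done
None
```

The job is handed in: the speed knob is back at its zero stop, and the opened padlock is off the staple, held with its shackle open and dial facing up about 155 mm above the yellow cover.

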